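# Rebuild the closet organizer and find the full tin

## Task

Put the organizer's loose top tier back on, seated fully home on its four pegs, and let go of it. Then heft the three tins on the cork runner one at a time, starting with the one nearest the robot and working outward, lifting each clear straight up and setting the lighter ones back upright where they stood. Finish while holding the heaviest tin, upright and still in the gripper, over the middle of the seated top tier and well clear above its grip, ready to be put in; leave everything else on the shelf alone.

Things in the scene. Friction and masses are not known exactly. Their poses are not given: they have to be found in the camera images.
- organizer: the two lower tiers of a white plastic stacking organizer, fixed to the shelf: 130 mm (x) by 170 mm (y), flat top 100 mm above its underside. An empty drawer sticks out up to 100 mm to its -x side, no higher than 50 mm. Four upright round pegs stand on the top at x = +-47 mm, y = +-67 mm, 12 mm in diameter, 12 mm tall, the upper half tapering to 6 mm. Origin: centre of the underside.
- organizer_seat (a point): centre of the organizer's flat top (100 mm above its underside), axes as the organizer's; the tier's origin and axes come here when it is fully seated (a half turn about z is as good)
- tier: loose top tier of the same white plastic, an open tray 130 mm (x) by 170 mm (y), 45 mm tall at its walls, 0.3 kg, lying upright on the shelf at the left. Its 14 mm thick floor has four square through holes, 16 mm wide, at x = +-47 mm, y = +-67 mm, for the pegs. A straight upright grip stands in the middle: 70 mm long in x, 12 mm thick in y, its top 70 mm above the underside, with over 70 mm of free space on either side down to the floor. Origin: centre of the underside.
- tin_a: closed round metal tin, 60 mm in diameter, 55 mm tall, straight sided, standing upright; one of three that look exactly alike. One weighs 0.39 to 0.53 kg, the other two 0.12 to 0.21 kg each; which one is the heavy one cannot be seen, and it stands at a different place each time. Origin: centre of the underside, z up along its axis.
- tin_b: closed round metal tin, 60 mm in diameter, 55 mm tall, straight sided, standing upright; one of three that look exactly alike. One weighs 0.39 to 0.53 kg, the other two 0.12 to 0.21 kg each; which one is the heavy one cannot be seen, and it stands at a different place each time. Origin: centre of the underside, z up along its axis.
- tin_c: closed round metal tin, 60 mm in diameter, 55 mm tall, straight sided, standing upright; one of three that look exactly alike. One weighs 0.39 to 0.53 kg, the other two 0.12 to 0.21 kg each; which one is the heavy one cannot be seen, and it stands at a different place each time. Origin: centre of the underside, z up along its axis.
- place_near (a point): mark point on top of the cork runner (4 mm above the shelf) where the nearest (to the robot) tin stands (to within 10 mm at the start)
- place_middle (a point): mark point on top of the cork runner (4 mm above the shelf) where the middle tin stands (to within 10 mm at the start), 105 mm from the other two in a straight row
- place_far (a point): mark point on top of the cork runner (4 mm above the shelf) where the farthest tin stands (to within 10 mm at the start)
- compact: bystander: round chrome compact, 70 mm across, 16 mm tall. Origin: centre of the underside.
- hairbrush: bystander: bamboo hairbrush lying bristles up, about 225 mm long (x), 65 mm wide, 38 mm tall. Origin: under its middle.
- incense_holder: bystander: black ceramic incense holder, a round dish 86 mm across with a stem to 34 mm. Origin: centre of the underside.
- sunglasses: bystander: folded tortoiseshell sunglasses, about 145 mm wide (x), 40 mm deep, 54 mm tall. Origin: under the middle.
There are look-alikes about, which are no part of the job. Leave any black look-alike of the tier alone.

How it is judged:
On the way, in this order (a step that is already met when the one before it is completed fails the run):
1. the top tier is seated on the four pegs and released (horizontal distance between tier and organizer_seat below 0.006 m and z of tier in the frame of organizer_seat between -0.003 and 0.003 m and angle between tier's own z axis and vertical below 0.04 rad and angle between the x axis of tier and the x axis of organizer, either way round below 0.08 rad and contact force between the fingers and tier below 0.2 N), for 0.2 s.
2. the nearest tin is held lifted above its place (((horizontal distance between tin_a and place_near below 0.05 m and z of tin_a in the frame of place_near above 0.01 m and contact force between the fingers and tin_a above 0.5 N) or (horizontal distance between tin_b and place_near below 0.05 m and z of tin_b in the frame of place_near above 0.01 m and contact force between the fingers and tin_b above 0.5 N) or (horizontal distance between tin_c and place_near below 0.05 m and z of tin_c in the frame of place_near above 0.01 m and contact force between the fingers and tin_c above 0.5 N))), for 0.2 s.
3. the middle tin is held lifted above its place (((horizontal distance between tin_a and place_middle below 0.05 m and z of tin_a in the frame of place_middle above 0.01 m and contact force between the fingers and tin_a above 0.5 N) or (horizontal distance between tin_b and place_middle below 0.05 m and z of tin_b in the frame of place_middle above 0.01 m and contact force between the fingers and tin_b above 0.5 N) or (horizontal distance between tin_c and place_middle below 0.05 m and z of tin_c in the frame of place_middle above 0.01 m and contact force between the fingers and tin_c above 0.5 N))), for 0.2 s.
4. the farthest tin is held lifted above its place (((horizontal distance between tin_a and place_far below 0.05 m and z of tin_a in the frame of place_far above 0.01 m and contact force between the fingers and tin_a above 0.5 N) or (horizontal distance between tin_b and place_far below 0.05 m and z of tin_b in the frame of place_far above 0.01 m and contact force between the fingers and tin_b above 0.5 N) or (horizontal distance between tin_c and place_far below 0.05 m and z of tin_c in the frame of place_far above 0.01 m and contact force between the fingers and tin_c above 0.5 N))), for 0.2 s.
At the end, for the whole second after the job is handed in: Tier seated (6 mm sideways, 3 mm height, level), let go; heaviest tin held still, tilt under 0.35 rad, within 50 mm sideways of the tier origin, underside 80 mm or more above the tier underside; other two upright, released, within 35 mm of their starts, each weighing under 3 N (all of step 1 and ((horizontal distance between tin_a and tier below 0.05 m and z of tin_a in the frame of tier above 0.08 m and angle between tin_a's own z axis and vertical below 0.35 rad and contact force between the fingers and tin_a above 1 N and contact force between tier and tin_a below 0.05 N and linear speed of tin_a below 0.03 m/s and distance of each of tin_b, tin_c from where it was at the start of the episode below 0.035 m and angle between each of tin_b, tin_c's own z axis and vertical below 0.1 rad and contact force between the fingers and tin_b below 0.2 N and contact force between tin_b and anything else between 0.5 and 3 N and contact force between the fingers and tin_c below 0.2 N and contact force between tin_c and anything else between 0.5 and 3 N) or (horizontal distance between tin_b and tier below 0.05 m and z of tin_b in the frame of tier above 0.08 m and angle between tin_b's own z axis and vertical below 0.35 rad and contact force between the fingers and tin_b above 1 N and contact force between tier and tin_b below 0.05 N and linear speed of tin_b below 0.03 m/s and distance of each of tin_a, tin_c from where it was at the start of the episode below 0.035 m and angle between each of tin_a, tin_c's own z axis and vertical below 0.1 rad and contact force between the fingers and tin_a below 0.2 N and contact force between tin_a and anything else between 0.5 and 3 N and contact force between the fingers and tin_c below 0.2 N and contact force between tin_c and anything else between 0.5 and 3 N) or (horizontal distance between tin_c and tier below 0.05 m and z of tin_c in the frame of tier above 0.08 m and angle between tin_c's own z axis and vertical below 0.35 rad and contact force between the fingers and tin_c above 1 N and contact force between tier and tin_c below 0.05 N and linear speed of tin_c below 0.03 m/s and distance of each of tin_a, tin_b from where it was at the start of the episode below 0.035 m and angle between each of tin_a, tin_b's own z axis and vertical below 0.1 rad and contact force between the fingers and tin_a below 0.2 N and contact force between tin_a and anything else between 0.5 and 3 N and contact force between the fingers and tin_b below 0.2 N and contact force between tin_b and anything else between 0.5 and 3 N))); the arm keeps its last pose, push and grip.
It fails at once if a bystander (compact, hairbrush, incense holder or sunglasses) is moved more than 30 mm (distance of any of compact, hairbrush, incense_holder, sunglasses from where it was at the start of the episode above 0.03 m).
It also fails if it takes over 72 s, if anything falls off the work surface, if the arm or the gripper's body presses on something with over 40 N, if the wrist force passes 120 N, or if a joint passes its speed limit or range.

## Robot

A 6-joint arm with a two-finger parallel gripper is mounted at the origin on the work surface. World frame = base frame: x ahead of the robot, y to its left, z up, the work surface at z = 0. Lengths are in m, angles in rad, forces in N, time in s.
With the tool pointing down it reaches from about 0.375 to 0.9 m from the base axis. Payload 3.1 kg.
Tool frame: the origin (TCP) lies midway between the tips of the shut fingers; the grasp point (between the pads) lies 19 mm behind it (grip_depth is the distance from the TCP to the grasp point, in m); y points along the fingers, z is the direction in which the jaws open and shut, and the axes are right-handed (so a half turn about y gives the same grasp; the last joint's range is limited). The gripper opens to 85 mm and grips with 20 to 120 N. Pads are 22 mm wide; open, the fingers measure 114 mm over their backs; the gripper's body (76 mm by 85 mm) begins 54 mm behind the grasp point. The pads swing forward as they close: fully open they stand 13 mm farther back than shut.
Start: joints at [-1.458, 0.527, 1.433, -0, 1.181, -0.178], TCP at [0.179, -0.599, 0.231] pointing down, gripper open.
Joint ranges: [-3.08, 3.08], [-0.75, 2.2], [0.22, 2.44], [-1.43, 4.57], [0, 2.65], [-2.85, 2.85]. Speed limits (rad/s): [2.79, 2.79, 3.14, 3.14, 3.14, 3.14].

## Interface

Orientations are given as a unit quaternion [x, y, z, w].
In Python, from station import sense, snapshot, camera_model, sign_off, grip_depth gives the robot as it stands.
- The arm moves only by the tool play_rows, never from a script. Its argument "deltas" is a list of rows, each a list of 6 numbers: the shift along the tool's x, y, z in m, then the turn, a rotation vector about the tool's x, y, z in rad. A call has 1 to 12 rows; each row is the pose to reach, as a shift and turn from the pose commanded when the call began, along the tool's axes at that moment; what a row does not reach only later rows make up. A row lasts 1/10 s, in which the tool goes at most 50 mm and 8.59 degrees, less where a joint would pass 70% of its speed; a pose out of reach is approached as far as the arm can. A call with a gripper value outside its range is refused whole. "gripper" is the finger opening in m, from 0 to 0.0854, set as the call begins (left out, the last holds). The fingers move at their own pace and stop on an object; "force" is the grip in N (left out, the last holds). Time passes only in rows, so rows that repeat a pose let the fingers close. It gives the time, the measured TCP pose, the force and the opening at its end, in the units of the state.
- sense(): the state, without advancing time (a new reading comes with each control period).
- snapshot(name): name is "scene" or "top"; returns the picture (420x560x3 uint8, red, green, blue); there is no depth.
- camera_model(name): a dict with "fx", "fy", "cx", "cy" (pixels), "camera_from_world" (4x4, takes a point from world to camera coordinates). Camera axes: x right, y up, looking along -z (the intrinsics and any distortion apply to the point x, -y, -z); pixel columns grow to the right and rows downward; lengths in m; the calibration is good to about 2 mm. A picture is of the moment at which its call begins. camera_model takes no time and is no camera call.
- sign_off(): hands the job in, once; it reports no verdict.
The state is a dict: "t": time; "q": joint angles; "qd": joint speeds; "tau": joint torques, N m; "tcp_pos": TCP position; "tool_rot": TCP orientation; "force": force on the tool from outside, world axes, zero at the start; "ft_torque": the same for the moment, N m; "finger_gap": opening from 0.0 (shut) to 1.0 (fully open).
Only numpy, scipy, OpenCV 4.12 (cv2) and the standard library are available. Lean on these libraries where they do the work, as an engineer would, in place of code of your own. Each camera call takes 0.05 s, during which the arm holds its last target.

## Working session

There is one attempt and no reset: what is moved stays moved. The work goes in short steps, Python scripts to look and compute and a tool call to move; the robot and the scene stay as the last step left them, time stands still between calls to the robot, and variables do not carry over. Pictures are saved under pics/ and viewed, and the job is handed in when it is done.

Besides the shell and the picture viewer there is one more tool, called after ">>>" by a JSON object that holds its "name" and its "arguments", one argument or row to a line. play_rows: Moves the arm, as the interface text tells. Its arguments: {"type":"object","properties":{"deltas":{"type":"array"},"gripper":{"type":"number"},"force":{"type":"number"}},"required":["deltas"]}

```bash
mkdir -p pics; ls; python3 - <<'E'
from station import *
import cv2
s=sense();print(s); print(grip_depth if not callable(grip_depth) else grip_depth())
for n in("scene","top"):
    im=snapshot(n);cv2.imwrite(f"pics/{n}0.png",im[:,:,::-1]);print(camera_model(n))
E
```

```text
pics
{'t': 0.0, 'q': array([-1.45854470e+00,  5.28463453e-01,  1.43391901e+00,  5.45619226e-06,
        1.18140545e+00, -1.78463212e-01]), 'qd': array([ 1.05465695e-03,  4.66447413e-04,  5.42170759e-05, -5.41952078e-04,
       -9.22131193e-04, -5.51550187e-04]), 'tau': array([-1.80642575e-03, -4.42351341e+01, -1.78027850e+01, -3.02222425e-04,
        8.34850391e-03, -5.79788036e-06]), 'tcp_pos': array([ 0.17911724, -0.5980255 ,  0.23032998]), 'tool_rot': array([-0.10239339,  0.70042512, -0.6988738 ,  0.10244834]), 'force': array([-0.22156059,  0.25328053,  0.25936176]), 'ft_torque': array([0.00034439, 0.04116558, 0.0070608 ]), 'finger_gap': 0.9986401084886778}
0.0187
{'fx': 397.28367086605857, 'fy': 397.28367086605857, 'cx': 282.86651180734845, 'cy': 200.28850544252703, 'camera_from_world': array([[-0.22208316,  0.97502081, -0.00367164,  0.00977835],
       [-0.7251434 , -0.16264822,  0.6691133 ,  0.31806236],
       [ 0.65180221,  0.15126126,  0.74315134, -1.33230533],
       [ 0.        ,  0.        ,  0.        ,  1.        ]])}
{'fx': 451.27087985155174, 'fy': 451.27087985155174, 'cx': 283.20026303622706, 'cy': 209.19674671419136, 'camera_from_world': array([[ 7.98386363e-03, -9.99968061e-01, -3.68301644e-04,
         9.49110738e-02],
       [ 9.89913518e-01,  7.85148712e-03,  1.41455226e-01,
        -5.01642164e-01],
       [-1.41447816e-01, -1.49394601e-03,  9.89944586e-01,
        -1.27020379e+00],
       [ 0.00000000e+00,  0.00000000e+00,  0.00000000e+00,
         1.00000000e+00]])}
```

View pics/scene0.png

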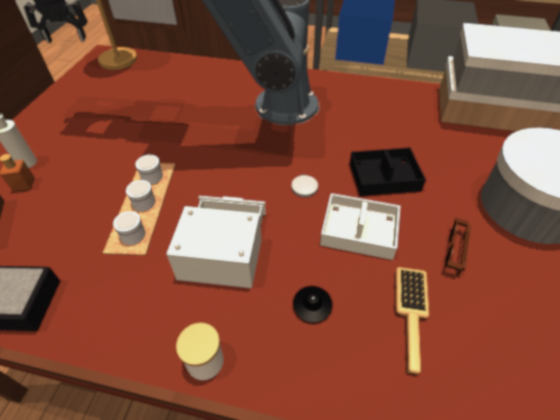

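View pics/top0.png

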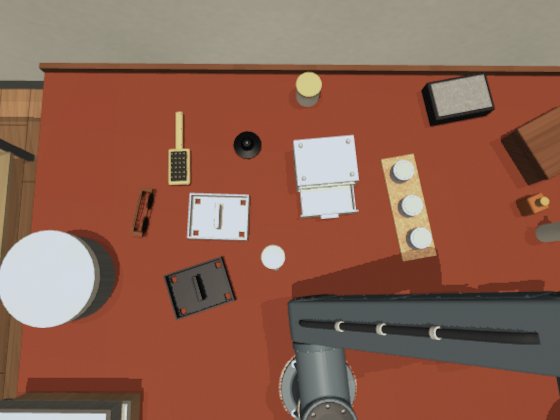

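The white tier is at top-view pixel (219,217) and scene (361,226). The black tray at top (200,288) is the look-alike to leave alone. The organizer with its pegs is at top (326,162). The three tins are on the cork runner at top (420,238), (411,205) and (403,171). The yellow-lidded can at (308,90) is not on the runner, so it plays no part. I'll enlarge these areas to confirm.

```bash
cat > h.py <<'E'
from station import *
import numpy as np, cv2
def ray(n,uv):
    m=camera_model(n);T=m["camera_from_world"];R=T[:3,:3];c=-R.T@T[:3,3]
    d=np.array([(uv[0]-m["cx"])/m["fx"],-(uv[1]-m["cy"])/m["fy"],-1.]);return c,R.T@d
def onz(n,uv,z):
    c,d=ray(n,uv);return c+d*(z-c[2])/d[2]
def proj(n,p):
    m=camera_model(n);T=m["camera_from_world"];q=T[:3,:3]@np.asarray(p)+T[:3,3]
    return np.array([m["cx"]+m["fx"]*q[0]/-q[2],m["cy"]+m["fy"]*-q[1]/-q[2]])
E
python3 - <<'E'
import cv2
t=cv2.imread("pics/top0.png");s=cv2.imread("pics/scene0.png")
def cr(i,x,y,w,h,k):return cv2.resize(i[y:y+h,x:x+w],None,fx=k,fy=k,interpolation=cv2.INTER_CUBIC)
cv2.imwrite("pics/c1.png",cr(t,180,130,190,115,4))
cv2.imwrite("pics/c2.png",cr(s,160,150,250,140,3))
cv2.imwrite("pics/c3.png",cr(t,370,145,75,120,5))
E
```

```text
(no output)
```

View pics/c1.png

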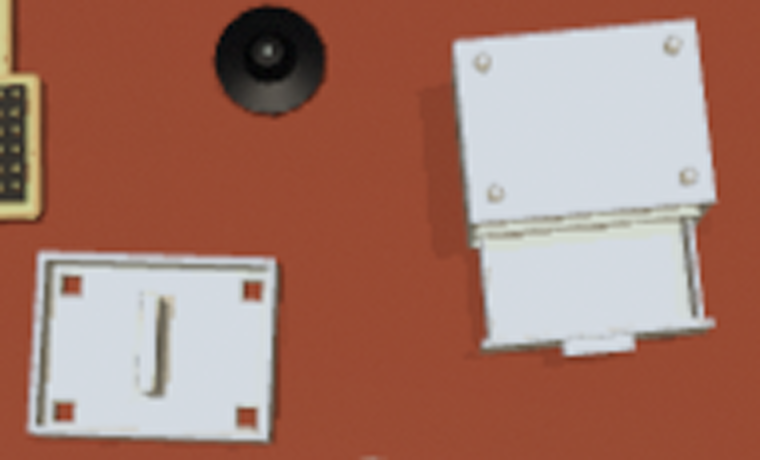

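View pics/c2.png

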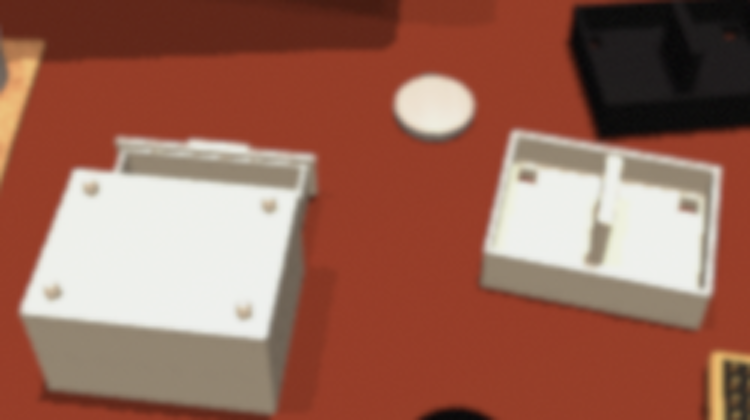

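View pics/c3.png

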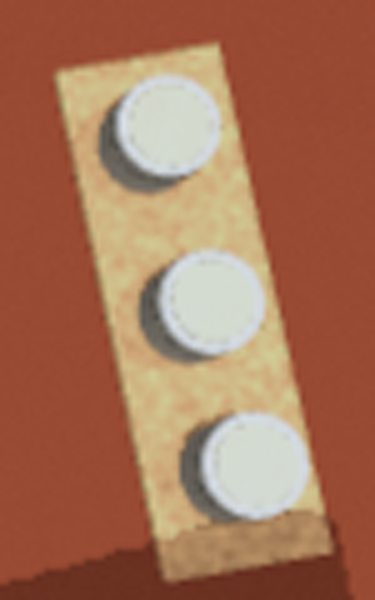

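```bash
python3 - <<'E'
from h import *
K=4;t=cv2.imread("pics/top0.png");hsv=cv2.cvtColor(t,cv2.COLOR_BGR2HSV)
# tier holes: red inside tray; bbox
cr=lambda i,x,y,w,h,k:cv2.resize(i[y:y+h,x:x+w],None,fx=k,fy=k,interpolation=cv2.INTER_CUBIC)
c=cr(t,180,130,190,115,8); H=cv2.cvtColor(c,cv2.COLOR_BGR2HSV)
red=((H[...,1]>110)).astype(np.uint8)
n,l,st,ce=cv2.connectedComponentsWithStats(red)
P=[]
for i in range(1,n):
    if 400<st[i,4]<4000:
        uv=(ce[i]+.5)/8-.5+[180,130]
        p=onz("top",uv,.014);print("hole",st[i],uv,p[:2]);P.append(p[:2])
P=np.array(P)
print("tier white blob")
wh=(H[...,1]<60)&(H[...,2]>80)
n,l,st,ce=cv2.connectedComponentsWithStats(wh.astype(np.uint8))
for i in range(1,n):
    if st[i,4]>20000:
        cs,_=cv2.findContours((l==i).astype(np.uint8),0,2);r=cv2.minAreaRect(max(cs,key=cv2.contourArea))
        b=(cv2.boxPoints(r)+.5)/8-.5+[180,130];print(b)
        for z in(.045,.1):print(z,[onz("top",q,z)[:2].round(4).tolist() for q in b])
# pegs in both
pk=np.array([(482,61),(673,44),(688,176),(495,192)])
ps=np.array([(53,291),(91,187),(268,205),(243,311)]) 
print("pegs top")
for q in pk: print(onz("top",(q+.5)/4-.5+[180,130],.107)[:2].round(4))
print("pegs scene")
for q in ps: print(onz("scene",(q+.5)/3-.5+[160,150],.107)[:2].round(4))
# tins
c=cr(t,370,145,75,120,8);H=cv2.cvtColor(c,cv2.COLOR_BGR2HSV)
m=((H[...,1]<50)&(H[...,2]>150)).astype(np.uint8)
cs,_=cv2.findContours(m,0,2)
for k in cs:
    if cv2.contourArea(k)>3000:
        (x,y),rad=cv2.minEnclosingCircle(k);e=cv2.fitEllipse(cv2.convexHull(k));uv=(np.array(e[0])+.5)/8-.5+[370,145];print("tin",uv,e[1],onz("top",uv,.059)[:2].round(4))
E
```

```text
hole [127 555  32  31 892] [197.47393498 200.77788677] [0.52705262 0.35205039]
hole [489 566  33  33 933] [242.67892551 202.18763398] [0.52389935 0.21859106]
hole [111 808  34  32 951] [195.59785752 232.517153  ] [0.43313139 0.35425747]
hole [ 477  818   34   34 1064] [241.25986842 233.76632989] [0.43053509 0.2208034 ]
tier white blob
[[291.97995758 139.59783173]
 [354.44143677 133.88240051]
 [361.86322021 214.99167633]
 [299.4017334  220.70710754]]
0.045 [[0.7063, 0.0747], [0.7251, -0.109], [0.4845, -0.1268], [0.4666, 0.0522]]
0.1 [[0.6896, 0.0757], [0.7076, -0.1002], [0.4773, -0.1172], [0.4602, 0.0542]]
[[186.34591293 238.36823273]
 [187.79408646 192.02677155]
 [249.17945862 193.94506073]
 [247.73127747 240.28652191]]
0.045 [[0.4135, 0.3739], [0.5475, 0.3749], [0.5432, 0.1975], [0.4094, 0.1991]]
0.1 [[0.4093, 0.3621], [0.5375, 0.363], [0.5335, 0.1931], [0.4054, 0.1947]]
pegs top
[0.6724 0.053 ]
[ 0.6857 -0.0804]
[ 0.5915 -0.0896]
[0.5792 0.0438]
pegs scene
[ 0.686 -0.076]
[ 0.5923 -0.0856]
[0.5802 0.0467]
[0.6731 0.0559]
tin [420.68593597 237.55743408] (169.6333770751953, 176.92054748535156) [ 0.4199 -0.2889]
tin [411.9980011  204.84767532] (167.1322021484375, 174.753662109375) [ 0.5129 -0.2675]
tin [403.388134   169.57582474] (163.78993225097656, 171.92510986328125) [ 0.6154 -0.246 ]
```

```bash
cat >> h.py <<'E'
from scipy.spatial.transform import Rotation as Ro
def Rdown(yaw):  # tool y down; tool z (jaw) horizontal at angle yaw
    z=np.array([np.cos(yaw),np.sin(yaw),0]);y=np.array([0,0,-1.]);x=np.cross(y,z);return Ro.from_matrix(np.column_stack([x,y,z]))
def delta(p,yaw,s=None):
    s=s or sense();R=Ro.from_quat(s["tool_rot"]);d=R.inv().apply(np.array(p)-s["tcp_pos"])
    best=None
    for k in(0,np.pi):
        r=(R.inv()*Rdown(yaw+k)).as_rotvec()
        if best is None or np.linalg.norm(r)<np.linalg.norm(best):best=r
    return d.round(4),best.round(4)
E
python3 - <<'E'
from h import *
s=sense();R=Ro.from_quat(s["tool_rot"]);print(R.as_matrix().round(3))
print(np.linalg.inv(camera_model("top")["camera_from_world"])[:3,3],np.linalg.inv(camera_model("scene")["camera_from_world"])[:3,3])
for p in([.45,-.45,.28],[.6,-.1,.28],[.48,.287,.25],[.48,.287,.035]):
    print(p,delta(p,np.pi/2-.022),delta(p,np.pi/2-.022+np.pi))
# tier scene: holes and rim corners by crop
c=cv2.imread("pics/scene0.png")[150:290,310:410];c=cv2.resize(c,None,fx=6,fy=6,interpolation=cv2.INTER_CUBIC);cv2.imwrite("pics/c4.png",c)
E
```

```text
[[-0.958 -0.     0.287]
 [-0.287  0.002 -0.958]
 [-0.    -1.    -0.002]]
[0.31615705 0.09694906 1.32842622] [1.10121198 0.24372436 0.77732064]
[0.45, -0.45, 0.28] (array([-0.3019, -0.0494, -0.0643]), array([ 0.002 ,  0.3128, -0.    ])) (array([-0.3019, -0.0494, -0.0643]), array([ 0.002 ,  0.3128, -0.    ]))
[0.6, -0.1, 0.28] (array([-0.546 , -0.0487, -0.3566]), array([ 0.002 ,  0.3128, -0.    ])) (array([-0.546 , -0.0487, -0.3566]), array([ 0.002 ,  0.3128, -0.    ]))
[0.48, 0.287, 0.25] (array([-0.542 , -0.0179, -0.7617]), array([ 0.002 ,  0.3128, -0.    ])) (array([-0.542 , -0.0179, -0.7617]), array([ 0.002 ,  0.3128, -0.    ]))
[0.48, 0.287, 0.035] (array([-0.5419,  0.1971, -0.7613]), array([ 0.002 ,  0.3128, -0.    ])) (array([-0.5419,  0.1971, -0.7613]), array([ 0.002 ,  0.3128, -0.    ]))
```

View pics/c4.png

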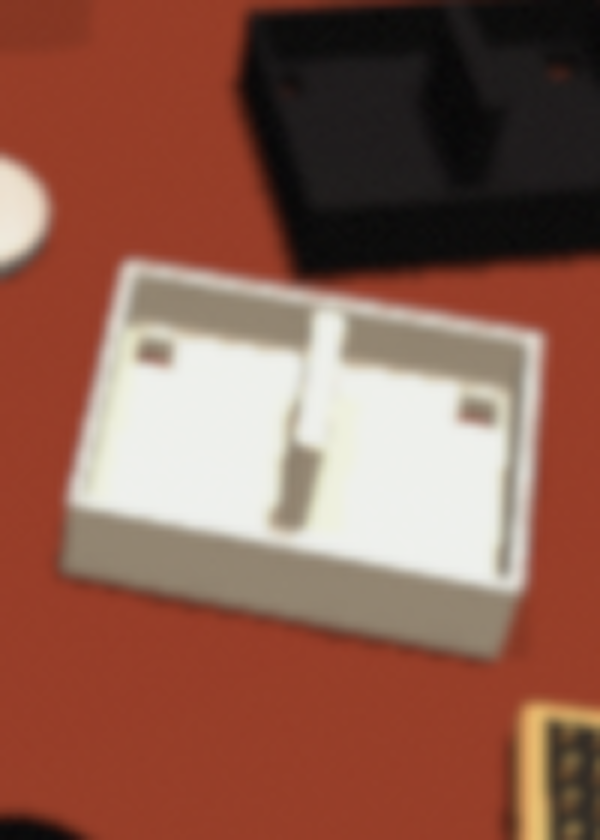

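```bash
python3 - <<'E'
from h import *
f=lambda q,k,o:(np.array(q)+.5)/k-.5+o
P=[onz("scene",f(q,6,[310,150]),.045)[:2] for q in[(122,258),(545,332),(522,592),(68,503)]]
print("tier scene",np.round(P,4),np.mean(P,0))
P=[onz("top",f(q,4,[180,130]),.045)[:2] for q in[(40,252),(277,260),(270,440),(29,432)]]
print("tier top",np.round(P,4),np.mean(P,0))
P=[onz("scene",f(q,3,[160,150]),.1)[:2] for q in[(75,170),(306,190),(268,338),(22,313)]]
print("org scene",np.round(P,4),np.mean(P,0))
P=[onz("top",f(q,4,[180,130]),.1)[:2] for q in[(454,41),(696,19),(715,203),(471,221)]]
print("org top",np.round(P,4),np.mean(P,0))
E
```

```text
tier scene [[0.4074 0.2047]
 [0.4107 0.3792]
 [0.5439 0.3746]
 [0.5399 0.2031]] [0.4754987  0.29040958]
tier top [[0.5457 0.3695]
 [0.5412 0.1983]
 [0.4113 0.2008]
 [0.4156 0.3725]] [0.47845938 0.28529567]
org scene [[ 0.5738 -0.1072]
 [ 0.5547  0.0682]
 [ 0.6858  0.0767]
 [ 0.7034 -0.0928]] [ 0.62943721 -0.01376855]
org top [[ 0.6888  0.0725]
 [ 0.7061 -0.0978]
 [ 0.5741 -0.1092]
 [ 0.5601  0.0601]] [ 0.63226999 -0.01861105]
```

>>> {"name": "play_rows", "arguments": {
  "deltas": [
    [-0.04,-0.007,-0.009,0,0.04,0],
    [-0.08,-0.014,-0.018,0,0.08,0],
    [-0.12,-0.021,-0.026,0,0.12,0],
    [-0.16,-0.028,-0.035,0,0.16,0],
    [-0.2,-0.035,-0.043,0,0.2,0],
    [-0.24,-0.042,-0.052,0,0.24,0],
    [-0.28,-0.049,-0.06,0,0.28,0],
    [-0.302,-0.049,-0.064,0.002,0.313,0],
    [-0.325,-0.049,-0.092,0.002,0.313,0],
    [-0.35,-0.049,-0.122,0.002,0.313,0]
  ],
  "gripper": 0.085,
  "force": 50
}}

```text
t: 1.1
tcp_pos: [0.4801, -0.3807, 0.2795]
tool_rot: [-0.008, -0.707, 0.708, 0.008]
force: [0.2, -0.0, -0.2]
finger_gap: 0.995
```

```bash
python3 - <<'E'
from h import *
for p in([.58,-.1,.28],[.477,.288,.25],[.477,.288,.035]): print(p,delta(p,-np.pi/2-.022))
E
```

```text
[0.58, -0.1, 0.28] (array([-0.0935, -0.0009, -0.2829]), array([-0.0013, -0.0009,  0.0003]))
[0.477, 0.288, 0.25] (array([ 0.0184,  0.0287, -0.6685]), array([-0.0013, -0.0009,  0.0003]))
[0.477, 0.288, 0.035] (array([ 0.0183,  0.2437, -0.6687]), array([-0.0013, -0.0009,  0.0003]))
```

>>> {"name": "play_rows", "arguments": {
  "deltas": [
    [-0.015,0,-0.046,0,0,0],
    [-0.03,0,-0.092,0,0,0],
    [-0.045,0,-0.138,0,0,0],
    [-0.06,0,-0.184,0,0,0],
    [-0.075,0,-0.23,0,0,0],
    [-0.085,0,-0.276,0,0,0],
    [-0.08,0,-0.322,0,0,0],
    [-0.07,0,-0.368,0,0,0],
    [-0.06,0,-0.414,0,0,0],
    [-0.045,0,-0.46,0,0,0],
    [-0.03,0,-0.506,0,0,0],
    [-0.015,0,-0.552,0,0,0]
  ]
}}

```text
t: 2.3
tcp_pos: [0.5057, 0.1717, 0.2789]
tool_rot: [-0.008, -0.706, 0.708, 0.008]
force: [0.5, 0.3, 0.2]
finger_gap: 0.991
```

>>> {"name": "play_rows", "arguments": {
  "deltas": [
    [0.01,0.01,-0.04,0,0,0],
    [0.02,0.03,-0.08,0,0,0],
    [0.031,0.05,-0.116,0,0,0],
    [0.031,0.09,-0.116,0,0,0],
    [0.031,0.13,-0.116,0,0,0],
    [0.031,0.17,-0.116,0,0,0],
    [0.031,0.2,-0.116,0,0,0],
    [0.031,0.225,-0.116,0,0,0],
    [0.031,0.244,-0.116,0,0,0],
    [0.031,0.244,-0.116,0,0,0]
  ]
}}

```text
t: 3.3
tcp_pos: [0.4763, 0.2854, 0.0322]
tool_rot: [-0.006, -0.706, 0.709, 0.01]
force: [-1.0, -0.6, -0.1]
finger_gap: 0.999
```

```bash
python3 - <<'E'
from h import *
print(sense()["tcp_pos"],delta([.477,.288,.035],-np.pi/2-.022))
for n in("scene","top"):
    cv2.imwrite(f"pics/{n}1.png",snapshot(n)[:,:,::-1])
a=cv2.imread("pics/scene1.png")[100:290,280:440];b=cv2.imread("pics/top1.png")[160:350,140:300]
cv2.imwrite("pics/m1.png",cv2.resize(np.hstack([a,b]),None,fx=2.4,fy=2.4,interpolation=cv2.INTER_CUBIC))
E
```

```text
[0.47629212 0.28536296 0.03220621] (array([-0.0006, -0.0028, -0.0026]), array([-0.0043, -0.0003,  0.0058]))
```

View pics/m1.png

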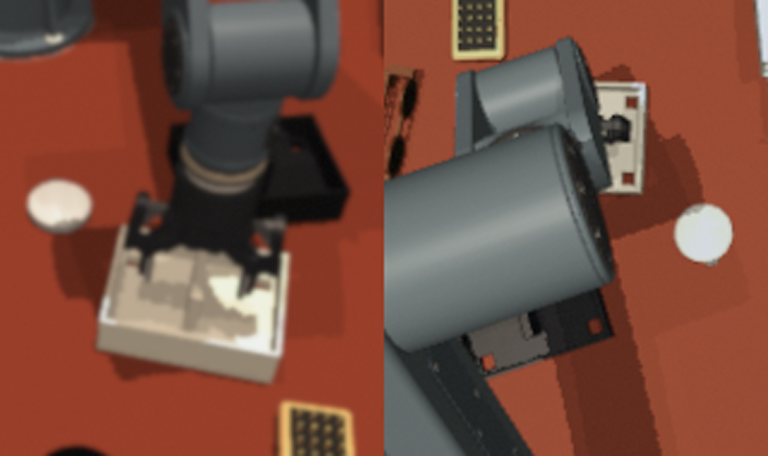

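The scene view shows the fingers straddling the white tier's grip inside the tray, with the black tray untouched behind. I'll close now.

>>> {"name": "play_rows", "arguments": {
  "deltas": [
    [0,-0.003,-0.002,-0.004,0,0.006],
    [0,-0.003,-0.002,-0.004,0,0.006],
    [0,-0.003,-0.002,-0.004,0,0.006],
    [0,-0.003,-0.002,-0.004,0,0.006],
    [0,-0.003,-0.002,-0.004,0,0.006],
    [0,-0.003,-0.002,-0.004,0,0.006],
    [0,-0.003,-0.002,-0.004,0,0.006],
    [0,-0.003,-0.002,-0.004,0,0.006]
  ],
  "gripper": 0.0,
  "force": 60
}}

```text
t: 4.2
tcp_pos: [0.4788, 0.2884, 0.0385]
tool_rot: [0.01, 0.708, -0.706, -0.005]
force: [-0.9, 0.6, 5.6]
finger_gap: 0.132
```

```bash
python3 - <<'E'
from h import *
s=sense();print(s["t"],s["tcp_pos"],s["finger_gap"],s["force"],delta([.477,.288,.035],-np.pi/2-.022))
E
```

```text
4.2 [0.47876428 0.28842168 0.03853209] 0.13204382528929254 [-0.94957774  0.55135515  5.57987863] (array([0.0018, 0.0035, 0.0005]), array([ 0.0025, -0.0003, -0.007 ]))
```

>>> {"name": "play_rows", "arguments": {
  "deltas": [
    [0,-0.01,0,0,0,0],
    [0,-0.03,0,0,0,0],
    [0,-0.06,0,0,0,0],
    [0,-0.1,0,0,0,0],
    [0,-0.14,0,0,0,0],
    [0,-0.17,0,0,0,0],
    [0,-0.19,0,0,0,0],
    [0,-0.19,0,0,0,0],
    [0,-0.19,0,0,0,0]
  ]
}}

```text
t: 5.1
tcp_pos: [0.4764, 0.2875, 0.2274]
tool_rot: [0.01, 0.708, -0.707, -0.006]
force: [-0.1, 0.2, -5.0]
finger_gap: 0.134
```

```bash
python3 - <<'E'
from h import *
s=sense();print(s["t"],s["tcp_pos"],s["finger_gap"],s["force"],delta([.477+.154,.288-.304,.225],-np.pi/2-.022+.119))
im=snapshot("scene")[:,:,::-1];cv2.imwrite("pics/s2.png",im)
E
```

```text
5.1 [0.47642011 0.28747901 0.22736083] 0.13356655906987197 [-0.13271856  0.19264958 -4.98207111] (array([-0.1613,  0.0027,  0.3   ]), array([ 0.0011, -0.1192, -0.005 ]))
```

View pics/s2.png

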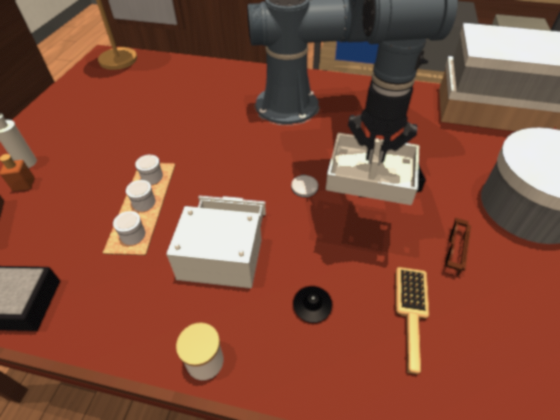

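>>> {"name": "play_rows", "arguments": {
  "deltas": [
    [-0.01,0,0.015,0,-0.01,0],
    [-0.026,0,0.046,0,-0.022,0],
    [-0.042,0,0.077,0,-0.034,0],
    [-0.058,0,0.108,0,-0.046,0],
    [-0.074,0,0.139,0,-0.058,0],
    [-0.09,0,0.17,0,-0.07,0],
    [-0.106,0,0.2,0,-0.082,0],
    [-0.122,0,0.23,0,-0.094,0],
    [-0.14,0.01,0.26,0,-0.106,0],
    [-0.153,0.02,0.284,0,-0.116,0],
    [-0.161,0.03,0.3,0,-0.119,0],
    [-0.161,0.04,0.3,0,-0.119,0]
  ]
}}

```text
t: 6.35
tcp_pos: [0.632, -0.0178, 0.1858]
tool_rot: [-0.032, 0.707, -0.706, 0.035]
force: [-0.7, -0.4, -3.6]
finger_gap: 0.136
```

>>> {"name": "play_rows", "arguments": {
  "deltas": [
    [0,0.01,0,0,0,0],
    [0,0.018,0,0,0,0],
    [0,0.018,0,0,0,0],
    [0,0.018,0,0,0,0],
    [0,0.018,0,0,0,0]
  ]
}}

```text
t: 6.85
tcp_pos: [0.6323, -0.0149, 0.1712]
tool_rot: [-0.032, 0.707, -0.706, 0.037]
force: [0.4, 0.1, -3.6]
finger_gap: 0.134
```

```bash
python3 - <<'E'
from h import *
s=sense();print(s["t"],s["tcp_pos"],s["finger_gap"],s["force"],delta([.477+.154,.288-.304,.225],-np.pi/2-.022+.119))
for n in("scene","top"):
    cv2.imwrite(f"pics/{n}3.png",snapshot(n)[:,:,::-1])
a=cv2.imread("pics/scene3.png")[150:290,160:290];b=cv2.imread("pics/top3.png")[110:250,270:400]
cv2.imwrite("pics/m3a.png",cv2.resize(a,None,fx=5,fy=5,interpolation=cv2.INTER_CUBIC)[:600])
cv2.imwrite("pics/m3b.png",cv2.resize(b,None,fx=5,fy=5,interpolation=cv2.INTER_CUBIC)[:600])
E
```

```text
6.85 [ 0.6323049  -0.01490048  0.17115405] 0.1335095755933016 [ 0.37314132  0.05203092 -3.58922176] (array([ 0.001 , -0.0539,  0.0009]), array([ 0.0009,  0.0008, -0.0079]))
```

View pics/m3a.png

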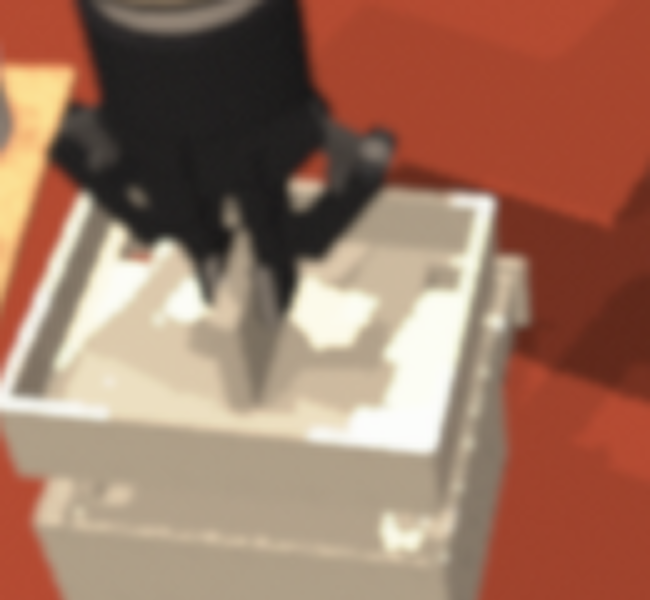

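View pics/m3b.png

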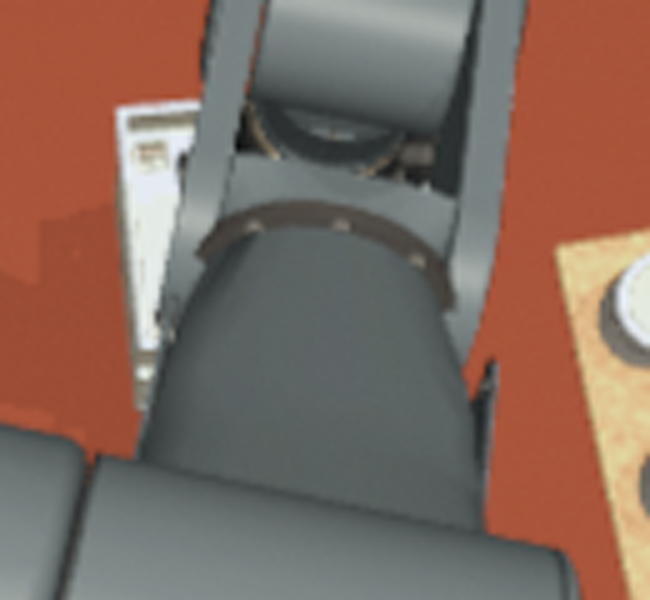

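```bash
python3 - <<'E'
from h import *
f=lambda q,k,o:(np.array(q)+.5)/k-.5+o
z=.1777
P=np.array([onz("scene",f(q,5,[160,150]),z)[:2] for q in[(497,196),(437,453),(-1,404),(84,190)]])
print(P.round(4),(P[0]+P[2])/2,(P[1]+P[3])/2)
a=P[1]-P[2];print("yaw from y-edge",np.arctan2(-a[0],a[1]),np.linalg.norm(a));a=P[1]-P[0];print("x-edge",np.arctan2(a[1],a[0]),np.linalg.norm(a))
y=.0973;R=np.array([[np.cos(y),-np.sin(y)],[np.sin(y),np.cos(y)]])
q=onz("top",f((117,106),5,[270,110]),z)[:2];print("top corner",q,"ctr",q-R@[.065,.085])
# hole (+x,+y) in top at ~ (151,153)
q=onz("top",f((151,153),5,[270,110]),z-.045+.007)[:2];print("hole ctr",q-R@[.047,.067])
E
```

```text
[[ 0.5548  0.0659]
 [ 0.6875  0.0787]
 [ 0.702  -0.0906]
 [ 0.5892 -0.1038]] [ 0.62835848 -0.0123134 ] [ 0.63836088 -0.01255111]
yaw from y-edge 0.08530300826023883 0.1698762404294012
x-edge 0.09577486181967726 0.13334946339666678
top corner [0.6899587  0.07447134] ctr [ 0.6335236  -0.01644114]
hole ctr [ 0.63569107 -0.01614753]
```

>>> {"name": "play_rows", "arguments": {
  "deltas": [
    [0.001,0.006,0.0016,0,0,0],
    [0.001,0.012,0.0016,0,0,0],
    [0.001,0.017,0.0016,0,0,0],
    [0.001,0.019,0.0016,0,0,0],
    [0.001,0.019,0.0016,0,0,0],
    [0.001,0.019,0.0016,0,0,0]
  ]
}}

```text
t: 7.55
tcp_pos: [0.6313, -0.0172, 0.1513]
tool_rot: [-0.032, 0.707, -0.706, 0.036]
force: [-0.3, -0.0, -2.8]
finger_gap: 0.13
```

>>> {"name": "play_rows", "arguments": {
  "deltas": [
    [0,0.002,0,0,0,0],
    [0,0.004,0,0,0,0],
    [0,0.006,0,0,0,0],
    [0,0.006,0,0,0,0],
    [0,0.006,0,0,0,0]
  ]
}}

```text
t: 8.05
tcp_pos: [0.6312, -0.0172, 0.1453]
tool_rot: [-0.032, 0.707, -0.706, 0.036]
force: [-0.9, 0.4, -3.9]
finger_gap: 0.126
```

>>> {"name": "play_rows", "arguments": {
  "deltas": [
    [0,0.001,0,0,0,0],
    [0,0.002,0,0,0,0],
    [0,0.003,0,0,0,0],
    [0,0.003,0,0,0,0],
    [0,0.003,0,0,0,0]
  ]
}}

```text
t: 8.55
tcp_pos: [0.6313, -0.0172, 0.1423]
tool_rot: [-0.032, 0.707, -0.706, 0.036]
force: [-0.3, -0.1, -3.0]
finger_gap: 0.129
```

>>> {"name": "play_rows", "arguments": {
  "deltas": [
    [0,0.001,0,0,0,0],
    [0,0.002,0,0,0,0],
    [0,0.003,0,0,0,0],
    [0,0.003,0,0,0,0],
    [0,0.003,0,0,0,0]
  ]
}}

```text
t: 9.05
tcp_pos: [0.6313, -0.0172, 0.1393]
tool_rot: [-0.032, 0.707, -0.706, 0.036]
force: [0.7, 0.4, -2.7]
finger_gap: 0.129
```

No contact load yet, and the tier is within about 1 mm of seated, so the pegs have gone into the holes.

>>> {"name": "play_rows", "arguments": {
  "deltas": [
    [0,0.001,0,0,0,0],
    [0,0.0015,0,0,0,0],
    [0,0.002,0,0,0,0],
    [0,0.002,0,0,0,0]
  ]
}}

```text
t: 9.45
tcp_pos: [0.6315, -0.0172, 0.1386]
tool_rot: [-0.032, 0.707, -0.706, 0.037]
force: [-1.2, -0.2, 4.2]
finger_gap: 0.13
```

```bash
python3 - <<'E'
from h import *
s=sense();print(s["tcp_pos"],s["force"],s["ft_torque"])
a=snapshot("scene")[:,:,::-1][150:290,160:290]
cv2.imwrite("pics/m4.png",cv2.resize(a,None,fx=4,fy=4,interpolation=cv2.INTER_CUBIC))
E
```

```text
[ 0.63154095 -0.01722106  0.13857578] [-1.21995312 -0.22419257  4.21816873] [0.05211605 0.40012118 0.04109032]
```

View pics/m4.png

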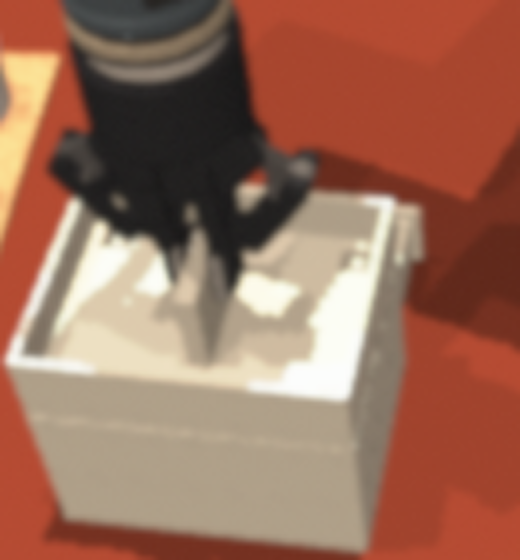

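The tier's walls are flush with the organizer, with only a thin seam at about row 430 of the crop, and there is now a contact load of +4 N upward. I'll release it and rise.

>>> {"name": "play_rows", "arguments": {
  "deltas": [
    [0,0,0,0,0,0],
    [0,0,0,0,0,0],
    [0,0,0,0,0,0],
    [0,0,0,0,0,0],
    [0,0,0,0,0,0],
    [0,0,0,0,0,0]
  ],
  "gripper": 0.085
}}

```text
t: 10.1
tcp_pos: [0.6314, -0.0172, 0.1373]
tool_rot: [-0.032, 0.707, -0.706, 0.036]
force: [0.6, -0.5, 0.3]
finger_gap: 0.996
```

>>> {"name": "play_rows", "arguments": {
  "deltas": [
    [0,-0.01,0,0,0,0],
    [0,-0.03,0,0,0,0],
    [0,-0.06,0,0,0,0],
    [0,-0.09,0,0,0,0],
    [0,-0.12,0,0,0,0],
    [0,-0.13,0,0,0,0],
    [0,-0.13,0,0,0,0]
  ]
}}

```text
t: 10.8
tcp_pos: [0.6315, -0.0176, 0.2696]
tool_rot: [-0.03, 0.706, -0.706, 0.038]
force: [0.0, -1.5, -0.3]
finger_gap: 0.997
```

```bash
python3 - <<'E'
from h import *
s=sense();print(s["t"],s["tcp_pos"],s["finger_gap"])
im=snapshot("scene")[:,:,::-1];cv2.imwrite("pics/s5.png",im);a=im[60:290,100:310]
cv2.imwrite("pics/m5.png",cv2.resize(a,None,fx=2.6,fy=2.6,interpolation=cv2.INTER_CUBIC))
for p in([.4175,-.2845,.2],[.4175,-.2845,.022]): print(delta(p,-1.356))
# tins in scene original image
c=cv2.resize(cv2.imread("pics/scene0.png")[140:250,100:180],None,fx=8,fy=8,interpolation=cv2.INTER_CUBIC);H=cv2.cvtColor(c,cv2.COLOR_BGR2HSV)
m=((H[...,1]<45)&(H[...,2]>165)).astype(np.uint8);cs,_=cv2.findContours(m,0,2)
for k in cs:
    if cv2.contourArea(k)>3000:
        e=cv2.fitEllipse(cv2.convexHull(k));uv=(np.array(e[0])+.5)/8-.5+[100,140];print("tin scene",uv,e[1],onz("scene",uv,.059)[:2].round(4))
cv2.imwrite("pics/c5.png",c[:600])
E
```

```text
10.8 [ 0.63148686 -0.01759033  0.26960442] 0.997315418287523
(array([0.2382, 0.0656, 0.2454]), array([ 0.0006, -0.1179, -0.0072]))
(array([0.2395, 0.2436, 0.2456]), array([ 0.0006, -0.1179, -0.0072]))
tin scene [165.94577026 281.84892273] (104.87266540527344, 1043.1317138671875) [ 0.7438 -0.0869]
tin scene [126.22465515 221.30070496] (152.58477783203125, 220.66844177246094) [ 0.6151 -0.2435]
tin scene [138.31555557 188.33961105] (137.09164428710938, 208.25843811035156) [ 0.5112 -0.2648]
tin scene [146.90149689 162.46200371] (123.26382446289062, 188.87376403808594) [ 0.4182 -0.2863]
```

View pics/m5.png

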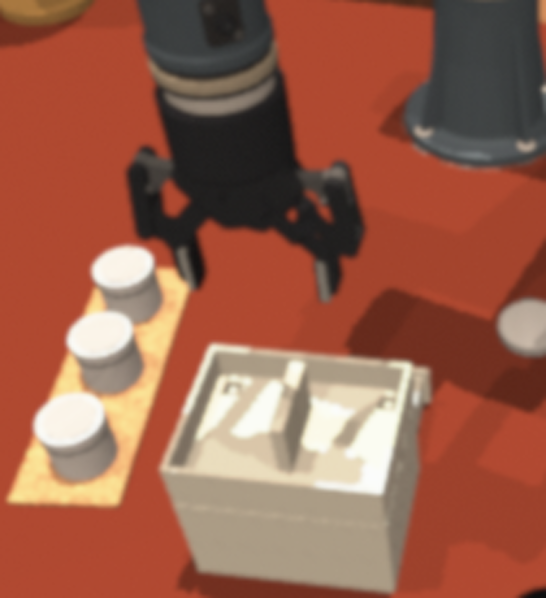

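The tier sits square and free on the organizer, and the gripper is clear. The three matching silver tins stand on the cork at crop (125,285), (105,350) and (75,435). Next is the nearest one.

>>> {"name": "play_rows", "arguments": {
  "deltas": [
    [0.02,0.005,0.022,0,-0.01,0],
    [0.05,0.01,0.054,0,-0.024,0],
    [0.08,0.02,0.085,0,-0.038,-0.001],
    [0.11,0.03,0.116,0,-0.052,-0.002],
    [0.14,0.04,0.147,0,-0.066,-0.003],
    [0.17,0.05,0.178,0,-0.08,-0.004],
    [0.2,0.06,0.209,0,-0.096,-0.005],
    [0.225,0.066,0.235,0,-0.108,-0.006],
    [0.237,0.066,0.248,0,-0.118,-0.007],
    [0.237,0.08,0.248,0,-0.118,-0.007],
    [0.237,0.1,0.248,0,-0.118,-0.007],
    [0.237,0.12,0.248,0,-0.118,-0.007]
  ]
}}

```text
t: 12.05
tcp_pos: [0.418, -0.2862, 0.1434]
tool_rot: [-0.076, 0.704, -0.702, 0.075]
force: [0.4, -0.2, -0.6]
finger_gap: 0.998
```

>>> {"name": "play_rows", "arguments": {
  "deltas": [
    [0,0,0,0,0,0],
    [0,0,0,0,0,0],
    [0,0,0,0,0,0]
  ]
}}

```text
t: 12.35
tcp_pos: [0.4195, -0.287, 0.1457]
tool_rot: [-0.076, 0.703, -0.703, 0.076]
force: [-0.3, 1.1, 1.0]
finger_gap: 0.999
```

```bash
python3 - <<'E'
from h import *
s=sense();print(s["t"],s["tcp_pos"],s["force"],delta([.419,-.2875,.016],-1.356))
im=snapshot("scene")[:,:,::-1];a=im[60:270,80:260]
cv2.imwrite("pics/m6.png",cv2.resize(a,None,fx=2.8,fy=2.8,interpolation=cv2.INTER_CUBIC))
E
```

```text
12.35 [ 0.4195015  -0.28697011  0.14572133] [-0.31627417  1.06582817  0.9694831 ] (array([0.0006, 0.1297, 0.0005]), array([0.0008, 0.0002, 0.0003]))
```

View pics/m6.png

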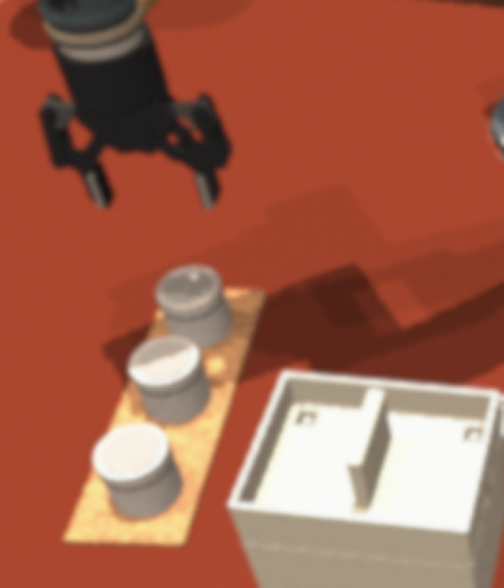

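>>> {"name": "play_rows", "arguments": {
  "deltas": [
    [0,0.02,0,0,0,0],
    [0,0.05,0,0,0,0],
    [0,0.08,0,0,0,0],
    [0,0.1,0,0,0,0],
    [0,0.115,0,0,0,0],
    [0,0.125,0,0,0,0],
    [0,0.13,0,0,0,0],
    [0,0.13,0,0,0,0],
    [0,0.13,0,0,0,0]
  ]
}}

```text
t: 13.3
tcp_pos: [0.4197, -0.2872, 0.0162]
tool_rot: [0.076, -0.703, 0.703, -0.076]
force: [0.5, -0.3, 0.4]
finger_gap: 1.001
```

```bash
python3 - <<'E'
from h import *
s=sense();print(s["t"],s["tcp_pos"],s["force"],delta([.419,-.2875,.016],-1.356))
im=snapshot("scene")[:,:,::-1];a=im[60:270,80:260]
cv2.imwrite("pics/m7.png",cv2.resize(a,None,fx=2.8,fy=2.8,interpolation=cv2.INTER_CUBIC))
E
```

```text
13.3 [ 0.41968294 -0.2872149   0.01617792] [ 0.54866417 -0.34686516  0.3519013 ] (array([0.0007, 0.0002, 0.0001]), array([-0.0003,  0.0001, -0.0003]))
```

View pics/m7.png

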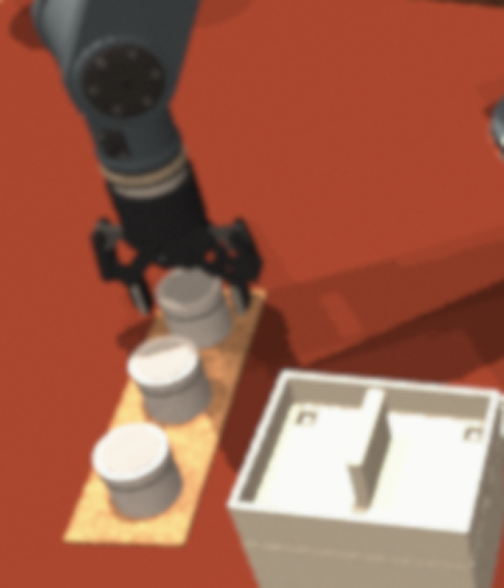

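The fingers straddle the nearest tin, so I'll close and lift.

>>> {"name": "play_rows", "arguments": {
  "deltas": [
    [0,0,0,0,0,0],
    [0,0,0,0,0,0],
    [0,0,0,0,0,0],
    [0,0,0,0,0,0],
    [0,0,0,0,0,0],
    [0,-0.001,0,0,0,0]
  ],
  "gripper": 0.045,
  "force": 60
}}

```text
t: 13.95
tcp_pos: [0.4194, -0.287, 0.0169]
tool_rot: [-0.076, 0.703, -0.703, 0.076]
force: [-0.0, -0.1, -2.3]
finger_gap: 0.69
```

>>> {"name": "play_rows", "arguments": {
  "deltas": [
    [0,-0.01,0,0,0,0],
    [0,-0.02,0,0,0,0],
    [0,-0.03,0,0,0,0],
    [0,-0.04,0,0,0,0],
    [0,-0.045,0,0,0,0],
    [0,-0.045,0,0,0,0],
    [0,-0.045,0,0,0,0],
    [0,-0.045,0,0,0,0]
  ]
}}

```text
t: 14.75
tcp_pos: [0.4191, -0.2866, 0.0612]
tool_rot: [-0.076, 0.704, -0.702, 0.075]
force: [-0.0, 0.8, -1.7]
finger_gap: 0.692
```

>>> {"name": "play_rows", "arguments": {
  "deltas": [
    [0,0,0,0,0,0],
    [0,0,0,0,0,0]
  ]
}}

```text
t: 14.95
tcp_pos: [0.4191, -0.2867, 0.0612]
tool_rot: [-0.076, 0.704, -0.702, 0.075]
force: [-0.5, -0.2, -1.9]
finger_gap: 0.691
```

>>> {"name": "play_rows", "arguments": {
  "deltas": [
    [0,0,0,0,0,0],
    [0,0,0,0,0,0]
  ]
}}

```text
t: 15.15
tcp_pos: [0.4193, -0.2868, 0.0614]
tool_rot: [-0.076, 0.703, -0.703, 0.076]
force: [-0.5, -0.4, -1.3]
finger_gap: 0.688
```

```bash
python3 - <<'E'
from h import *
s=sense();print(s["t"],s["tcp_pos"],s["force"],s["tau"],s["finger_gap"])
im=snapshot("scene")[:,:,::-1];a=im[60:270,80:260]
cv2.imwrite("pics/m8.png",cv2.resize(a,None,fx=2.8,fy=2.8,interpolation=cv2.INTER_CUBIC))
E
```

```text
15.15 [ 0.41925804 -0.28682171  0.06138343] [-0.53173107 -0.43641847 -1.29464055] [-9.70811889e-04 -4.03064954e+01 -7.97886014e+00 -1.27252024e-04
  6.92098722e-03 -6.33900505e-07] 0.6882827080981189
```

View pics/m8.png

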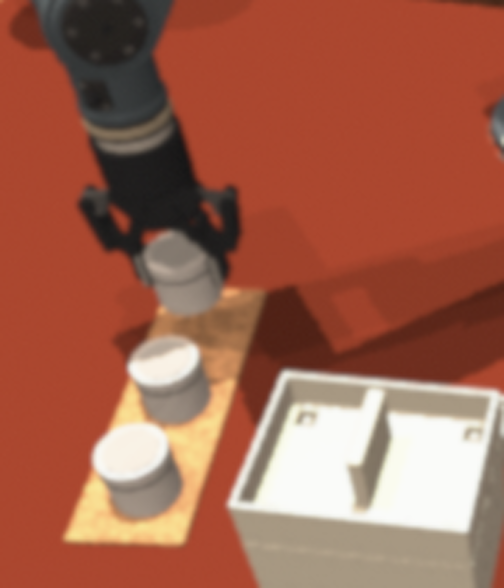

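The reading is about 1.7 N, so this tin is light. I'll set it back.

>>> {"name": "play_rows", "arguments": {
  "deltas": [
    [0,0.01,0,0,0,0],
    [0,0.02,0,0,0,0],
    [0,0.03,0,0,0,0],
    [0,0.038,0,0,0,0],
    [0,0.043,0,0,0,0],
    [0,0.046,0,0,0,0],
    [0,0.046,0,0,0,0],
    [0,0.046,0,0,0,0],
    [0,0.046,0,0,0,0]
  ]
}}

```text
t: 16.1
tcp_pos: [0.4188, -0.2864, 0.0165]
tool_rot: [-0.076, 0.703, -0.703, 0.076]
force: [-3.3, 2.1, 9.0]
finger_gap: 0.69
```

>>> {"name": "play_rows", "arguments": {
  "deltas": [
    [0,0,0,0,0,0],
    [0,0,0,0,0,0],
    [0,0,0,0,0,0],
    [0,0,0,0,0,0],
    [0,0,0,0,0,0]
  ],
  "gripper": 0.085
}}

```text
t: 16.6
tcp_pos: [0.4193, -0.2868, 0.0154]
tool_rot: [-0.076, 0.703, -0.703, 0.076]
force: [0.2, 0.4, -0.3]
finger_gap: 0.994
```

>>> {"name": "play_rows", "arguments": {
  "deltas": [
    [0,-0.01,0,0,0,0],
    [0,-0.03,0,0,0,0],
    [0,-0.06,0,0,0,0],
    [0,-0.09,0,0,0,0],
    [0,-0.11,0,0,0,0],
    [0,-0.11,0,0,0,0],
    [0,-0.11,0,0,0,0]
  ]
}}

```text
t: 17.3
tcp_pos: [0.4194, -0.2869, 0.1261]
tool_rot: [0.076, -0.703, 0.703, -0.076]
force: [0.3, 0.6, -0.4]
finger_gap: 0.998
```

```bash
python3 - <<'E'
from h import *
s=sense();print(s["t"],s["tcp_pos"],s["force"],delta([.512,-.266,.016],-1.356))
im=snapshot("scene")[:,:,::-1];a=im[60:270,80:260]
cv2.imwrite("pics/m9.png",cv2.resize(a,None,fx=2.8,fy=2.8,interpolation=cv2.INTER_CUBIC))
E
```

```text
17.3 [ 0.41935355 -0.28691256  0.1261019 ] [ 0.26507959  0.55402962 -0.41473557] (array([-0.095 ,  0.1101, -0.0007]), array([-0.0001,  0.0001, -0.0002]))
```

View pics/m9.png

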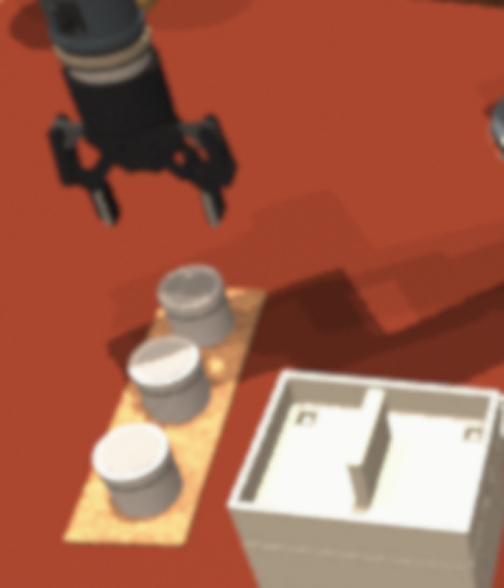

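The near tin is back upright on its spot, at crop (196,305). Now the middle tin.

>>> {"name": "play_rows", "arguments": {
  "deltas": [
    [-0.025,0,0,0,0,0],
    [-0.055,0,0,0,0,0],
    [-0.08,0,0,0,0,0],
    [-0.095,0.005,-0.001,0,0,0],
    [-0.095,0.02,-0.001,0,0,0],
    [-0.095,0.05,-0.001,0,0,0],
    [-0.095,0.08,-0.001,0,0,0],
    [-0.095,0.1,-0.001,0,0,0],
    [-0.095,0.11,-0.001,0,0,0],
    [-0.095,0.11,-0.001,0,0,0],
    [-0.095,0.11,-0.001,0,0,0]
  ]
}}

```text
t: 18.45
tcp_pos: [0.5118, -0.2657, 0.0154]
tool_rot: [-0.076, 0.703, -0.703, 0.076]
force: [1.0, -0.9, -0.2]
finger_gap: 0.995
```

>>> {"name": "play_rows", "arguments": {
  "deltas": [
    [0,0,0,0,0,0],
    [0,0,0,0,0,0],
    [0,0,0,0,0,0],
    [0,0,0,0,0,0],
    [0,0,0,0,0,0],
    [0,-0.001,0,0,0,0]
  ],
  "gripper": 0.045
}}

```text
t: 19.05
tcp_pos: [0.5124, -0.2661, 0.017]
tool_rot: [0.075, -0.703, 0.703, -0.076]
force: [0.5, -0.1, -3.7]
finger_gap: 0.691
```

>>> {"name": "play_rows", "arguments": {
  "deltas": [
    [0,-0.01,0,0,0,0],
    [0,-0.02,0,0,0,0],
    [0,-0.03,0,0,0,0],
    [0,-0.04,0,0,0,0],
    [0,-0.045,0,0,0,0],
    [0,-0.045,0,0,0,0],
    [0,-0.045,0,0,0,0],
    [0,-0.045,0,0,0,0]
  ]
}}

```text
t: 19.85
tcp_pos: [0.5115, -0.2654, 0.0611]
tool_rot: [-0.076, 0.704, -0.702, 0.075]
force: [-1.1, 0.1, -4.9]
finger_gap: 0.689
```

>>> {"name": "play_rows", "arguments": {
  "deltas": [
    [0,0,0,0,0,0],
    [0,0,0,0,0,0]
  ]
}}

```text
t: 20.05
tcp_pos: [0.5117, -0.2655, 0.0611]
tool_rot: [-0.076, 0.704, -0.703, 0.075]
force: [-0.2, -0.5, -4.1]
finger_gap: 0.692
```

>>> {"name": "play_rows", "arguments": {
  "deltas": [
    [0,0,0,0,0,0],
    [0,0,0,0,0,0]
  ]
}}

```text
t: 20.25
tcp_pos: [0.5118, -0.2656, 0.0613]
tool_rot: [-0.076, 0.703, -0.703, 0.076]
force: [-0.3, 0.1, -4.1]
finger_gap: 0.693
```

```bash
python3 - <<'E'
from h import *
s=sense();print(s["t"],s["tcp_pos"],s["force"],s["finger_gap"])
im=snapshot("scene")[:,:,::-1];a=im[60:270,80:260]
cv2.imwrite("pics/m10.png",cv2.resize(a,None,fx=2.8,fy=2.8,interpolation=cv2.INTER_CUBIC))
E
```

```text
20.25 [ 0.51184157 -0.26559476  0.06132761] [-0.30288194  0.09928701 -4.11900131] 0.6925033726401945
```

View pics/m10.png

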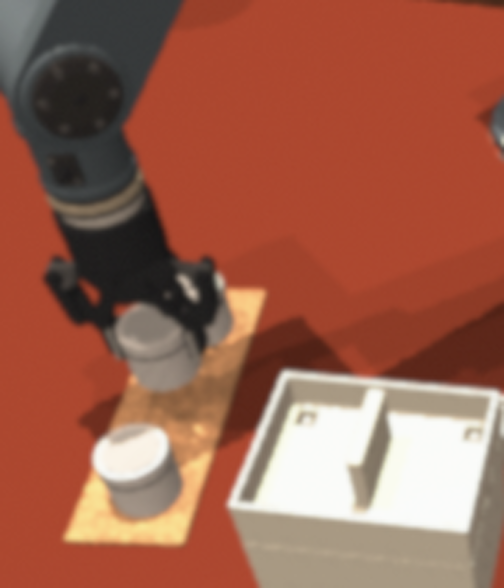

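The middle tin reads about 4.2 N, so it is the heavy one. The third still has to be hefted, so this one goes back first.

>>> {"name": "play_rows", "arguments": {
  "deltas": [
    [0,0.01,0,0,0,0],
    [0,0.02,0,0,0,0],
    [0,0.03,0,0,0,0],
    [0,0.038,0,0,0,0],
    [0,0.043,0,0,0,0],
    [0,0.0455,0,0,0,0],
    [0,0.0455,0,0,0,0],
    [0,0.0455,0,0,0,0],
    [0,0.0455,0,0,0,0]
  ]
}}

```text
t: 21.2
tcp_pos: [0.5113, -0.2652, 0.0171]
tool_rot: [-0.076, 0.704, -0.702, 0.075]
force: [-2.4, 2.1, 5.5]
finger_gap: 0.684
```

>>> {"name": "play_rows", "arguments": {
  "deltas": [
    [0,0,0,0,0,0],
    [0,0,0,0,0,0],
    [0,0,0,0,0,0],
    [0,0,0,0,0,0],
    [0,0,0,0,0,0]
  ],
  "gripper": 0.085
}}

```text
t: 21.7
tcp_pos: [0.512, -0.2657, 0.016]
tool_rot: [-0.076, 0.703, -0.703, 0.076]
force: [-0.2, -0.8, -0.2]
finger_gap: 0.992
```

>>> {"name": "play_rows", "arguments": {
  "deltas": [
    [0,-0.01,0,0,0,0],
    [0,-0.03,0,0,0,0],
    [0,-0.06,0,0,0,0],
    [0,-0.09,0,0,0,0],
    [0,-0.11,0,0,0,0],
    [0,-0.11,0,0,0,0],
    [0,-0.11,0,0,0,0]
  ]
}}

```text
t: 22.4
tcp_pos: [0.5119, -0.2657, 0.1265]
tool_rot: [-0.076, 0.703, -0.703, 0.076]
force: [0.4, 1.1, 0.0]
finger_gap: 1.0
```

```bash
python3 - <<'E'
from h import *
s=sense();print(s["t"],s["tcp_pos"],s["force"],delta([.6153,-.2448,.016],-1.356))
im=snapshot("scene")[:,:,::-1];a=im[60:270,80:260]
cv2.imwrite("pics/m11.png",cv2.resize(a,None,fx=2.8,fy=2.8,interpolation=cv2.INTER_CUBIC))
E
```

```text
22.4 [ 0.51194016 -0.26566558  0.12649691] [0.41614825 1.05057979 0.02782402] (array([-0.1054,  0.1105,  0.0017]), array([ 0.0001,  0.    , -0.0002]))
```

View pics/m11.png

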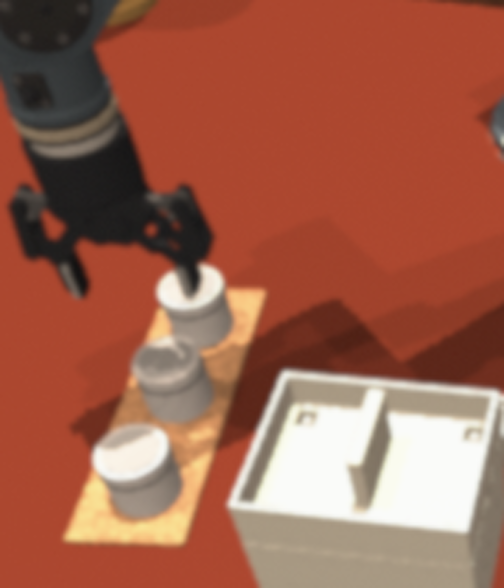

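All three tins stand upright on the runner, with the middle one back at crop (175,380). Now the far tin.

>>> {"name": "play_rows", "arguments": {
  "deltas": [
    [-0.025,0,0,0,0,0],
    [-0.055,0,0,0,0,0],
    [-0.085,0,0.001,0,0,0],
    [-0.105,0.005,0.002,0,0,0],
    [-0.105,0.02,0.002,0,0,0],
    [-0.105,0.05,0.002,0,0,0],
    [-0.105,0.08,0.002,0,0,0],
    [-0.105,0.1,0.002,0,0,0],
    [-0.105,0.11,0.002,0,0,0],
    [-0.105,0.11,0.002,0,0,0],
    [-0.105,0.11,0.002,0,0,0]
  ]
}}

```text
t: 23.55
tcp_pos: [0.6145, -0.2454, 0.0158]
tool_rot: [-0.076, 0.703, -0.703, 0.075]
force: [0.7, -0.3, -0.5]
finger_gap: 1.002
```

>>> {"name": "play_rows", "arguments": {
  "deltas": [
    [0,0,0,0,0,0],
    [0,0,0,0,0,0],
    [0,0,0,0,0,0],
    [0,0,0,0,0,0],
    [0,0,0,0,0,0],
    [0,-0.001,0,0,0,0]
  ],
  "gripper": 0.045
}}

```text
t: 24.15
tcp_pos: [0.6155, -0.2455, 0.0177]
tool_rot: [0.075, -0.703, 0.703, -0.076]
force: [0.2, 0.2, -1.4]
finger_gap: 0.688
```

>>> {"name": "play_rows", "arguments": {
  "deltas": [
    [0,-0.01,0,0,0,0],
    [0,-0.02,0,0,0,0],
    [0,-0.03,0,0,0,0],
    [0,-0.04,0,0,0,0],
    [0,-0.045,0,0,0,0],
    [0,-0.045,0,0,0,0],
    [0,-0.045,0,0,0,0],
    [0,-0.045,0,0,0,0]
  ]
}}

```text
t: 24.95
tcp_pos: [0.6145, -0.2449, 0.0614]
tool_rot: [-0.076, 0.704, -0.702, 0.075]
force: [0.8, -1.0, -1.8]
finger_gap: 0.689
```

>>> {"name": "play_rows", "arguments": {
  "deltas": [
    [0,0,0,0,0,0],
    [0,0,0,0,0,0]
  ]
}}

```text
t: 25.15
tcp_pos: [0.6147, -0.2451, 0.0615]
tool_rot: [-0.076, 0.704, -0.703, 0.075]
force: [-0.7, -0.5, -1.7]
finger_gap: 0.693
```

>>> {"name": "play_rows", "arguments": {
  "deltas": [
    [0,0,0,0,0,0],
    [0,0,0,0,0,0]
  ]
}}

```text
t: 25.35
tcp_pos: [0.6148, -0.2452, 0.0618]
tool_rot: [-0.076, 0.703, -0.703, 0.076]
force: [-0.0, -0.4, -0.8]
finger_gap: 0.692
```

```bash
python3 - <<'E'
from h import *
s=sense();print(s["t"],s["tcp_pos"],s["force"],s["finger_gap"])
im=snapshot("scene")[:,:,::-1];a=im[60:270,80:260]
cv2.imwrite("pics/m12.png",cv2.resize(a,None,fx=2.8,fy=2.8,interpolation=cv2.INTER_CUBIC))
E
```

```text
25.35 [ 0.61483904 -0.24517645  0.06177621] [-0.0013973  -0.35620537 -0.78195873] 0.6924953358803859
```

View pics/m12.png

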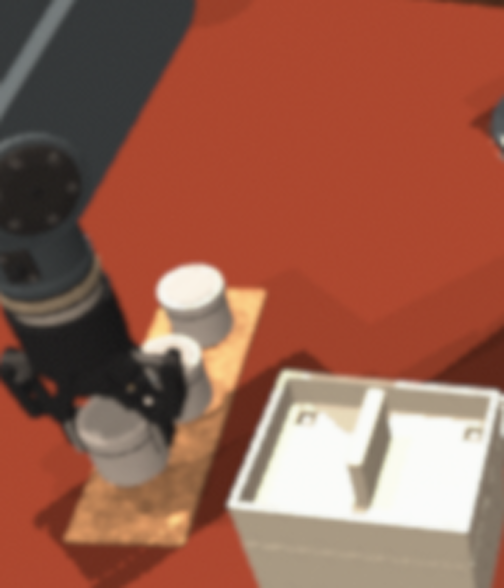

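The far tin reads about 1.4 N, so it is light. I'll set it back and return to the middle tin.

>>> {"name": "play_rows", "arguments": {
  "deltas": [
    [0,0.01,0,0,0,0],
    [0,0.02,0,0,0,0],
    [0,0.03,0,0,0,0],
    [0,0.038,0,0,0,0],
    [0,0.043,0,0,0,0],
    [0,0.0455,0,0,0,0],
    [0,0.0455,0,0,0,0],
    [0,0.0455,0,0,0,0],
    [0,0.0455,0,0,0,0]
  ]
}}

```text
t: 26.3
tcp_pos: [0.6141, -0.2447, 0.0177]
tool_rot: [-0.077, 0.704, -0.702, 0.075]
force: [-4.8, 1.9, 7.7]
finger_gap: 0.686
```

>>> {"name": "play_rows", "arguments": {
  "deltas": [
    [0,0,0,0,0,0],
    [0,0,0,0,0,0],
    [0,0,0,0,0,0],
    [0,0,0,0,0,0],
    [0,0,0,0,0,0]
  ],
  "gripper": 0.085
}}

```text
t: 26.8
tcp_pos: [0.6149, -0.2452, 0.0163]
tool_rot: [-0.076, 0.703, -0.703, 0.076]
force: [0.9, -1.2, 0.2]
finger_gap: 0.994
```

>>> {"name": "play_rows", "arguments": {
  "deltas": [
    [0,-0.01,0,0,0,0],
    [0,-0.03,0,0,0,0],
    [0,-0.06,0,0,0,0],
    [0,-0.09,0,0,0,0],
    [0,-0.11,0,0,0,0],
    [0,-0.11,0,0,0,0],
    [0,-0.11,0,0,0,0]
  ]
}}

```text
t: 27.5
tcp_pos: [0.615, -0.2452, 0.127]
tool_rot: [-0.076, 0.703, -0.703, 0.076]
force: [-0.5, -0.0, -0.7]
finger_gap: 0.997
```

```bash
python3 - <<'E'
from h import *
s=sense();print(s["t"],s["tcp_pos"],s["force"],delta([.512,-.266,.016],-1.356))
im=snapshot("scene")[:,:,::-1];a=im[60:270,80:260]
cv2.imwrite("pics/m13.png",cv2.resize(a,None,fx=2.8,fy=2.8,interpolation=cv2.INTER_CUBIC))
E
```

```text
27.5 [ 0.61495626 -0.24524733  0.12700289] [-0.51014877 -0.01611409 -0.65054156] (array([ 0.105 ,  0.111 , -0.0016]), array([ 0.0003,  0.0001, -0.0003]))
```

View pics/m13.png

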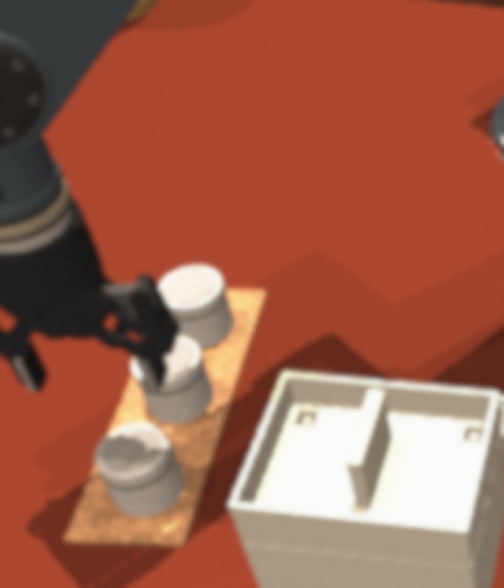

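>>> {"name": "play_rows", "arguments": {
  "deltas": [
    [0.025,0,0,0,0,0],
    [0.055,0,0,0,0,0],
    [0.085,0,-0.001,0,0,0],
    [0.105,0.005,-0.002,0,0,0],
    [0.105,0.02,-0.002,0,0,0],
    [0.105,0.05,-0.002,0,0,0],
    [0.105,0.08,-0.002,0,0,0],
    [0.105,0.1,-0.002,0,0,0],
    [0.105,0.11,-0.002,0,0,0],
    [0.105,0.11,-0.002,0,0,0],
    [0.105,0.11,-0.002,0,0,0]
  ]
}}

```text
t: 28.65
tcp_pos: [0.5119, -0.2656, 0.0164]
tool_rot: [-0.076, 0.703, -0.703, 0.076]
force: [0.8, 0.7, 0.1]
finger_gap: 0.994
```

>>> {"name": "play_rows", "arguments": {
  "deltas": [
    [0,0,0,0,0,0],
    [0,0,0,0,0,0],
    [0,0,0,0,0,0],
    [0,0,0,0,0,0],
    [0,0,0,0,0,0],
    [0,0,0,0,0,0]
  ],
  "gripper": 0.045
}}

```text
t: 29.25
tcp_pos: [0.5126, -0.2659, 0.018]
tool_rot: [0.075, -0.703, 0.703, -0.076]
force: [0.0, 0.5, 6.4]
finger_gap: 0.69
```

>>> {"name": "play_rows", "arguments": {
  "deltas": [
    [0,-0.01,0,0,0,0],
    [0,-0.03,0,0,0,0],
    [0,-0.06,0,0,0,0],
    [0,-0.09,0,0,0,0],
    [0,-0.12,0,0,0,0],
    [0,-0.15,0,0,0,0],
    [0,-0.18,0,0,0,0],
    [0,-0.21,0,0,0,0],
    [0,-0.23,0,0,0,0],
    [0,-0.23,0,0,0,0],
    [0,-0.23,0,0,0,0]
  ]
}}

```text
t: 30.35
tcp_pos: [0.5112, -0.2652, 0.2459]
tool_rot: [-0.076, 0.704, -0.702, 0.075]
force: [-0.3, 0.9, -5.2]
finger_gap: 0.692
```

```bash
python3 - <<'E'
from h import *
s=sense();print(s["t"],s["tcp_pos"],s["force"],s["finger_gap"],delta([.6315,-.017,.247],-1.356))
im=snapshot("scene")[:,:,::-1];a=im[60:270,80:260]
cv2.imwrite("pics/m14.png",cv2.resize(a,None,fx=2.8,fy=2.8,interpolation=cv2.INTER_CUBIC))
E
```

```text
30.35 [ 0.51118051 -0.26520563  0.2459312 ] [-0.25645931  0.85005046 -5.18908988] 0.6918452910030164 (array([-0.1705, -0.0009, -0.2169]), array([ 0.0019, -0.    ,  0.0013]))
```

View pics/m14.png

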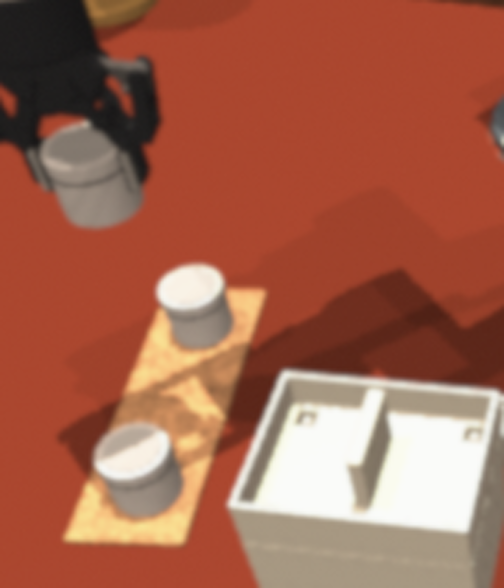

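The gripper holds the middle tin high, the other two stand at (200,305) and (140,470), and the tier is undisturbed. I'll carry the tin over the tier.

>>> {"name": "play_rows", "arguments": {
  "deltas": [
    [-0.01,0,-0.013,0,0,0],
    [-0.028,0,-0.036,0,0,0],
    [-0.046,0,-0.059,0,0,0],
    [-0.064,0,-0.082,0,0,0],
    [-0.082,0,-0.105,0,0,0],
    [-0.1,0,-0.128,0,0,0],
    [-0.118,0,-0.15,0,0,0],
    [-0.136,0,-0.173,0,0,0],
    [-0.152,0,-0.193,0,0,0],
    [-0.164,0,-0.209,0,0,0],
    [-0.17,0,-0.217,0,0,0],
    [-0.17,0,-0.217,0,0,0]
  ]
}}

```text
t: 31.6
tcp_pos: [0.6314, -0.0156, 0.2451]
tool_rot: [-0.078, 0.704, -0.702, 0.076]
force: [-1.6, 0.5, -4.4]
finger_gap: 0.689
```

>>> {"name": "play_rows", "arguments": {
  "deltas": [
    [0,0,0,0,0,0],
    [0,0,0,0,0,0],
    [0,0,0,0,0,0],
    [0,0,0,0,0,0],
    [0,0,0,0,0,0],
    [0,0,0,0,0,0],
    [0,0,0,0,0,0],
    [0,0,0,0,0,0]
  ]
}}

```text
t: 32.4
tcp_pos: [0.6318, -0.0175, 0.2467]
tool_rot: [-0.076, 0.703, -0.703, 0.076]
force: [-0.2, 0.3, -4.6]
finger_gap: 0.691
```

```bash
python3 - <<'E'
from h import *
s=sense();print(s["t"],s["tcp_pos"],s["force"],s["finger_gap"],abs(s["qd"]).max(),delta([.6315,-.017,.247],-1.356))
for n in("scene","top"):
    cv2.imwrite(f"pics/{n}15.png",snapshot(n)[:,:,::-1])
f=lambda n,o:cv2.imread(f"pics/{n}15.png")
cv2.imwrite("pics/m15.png",np.hstack([cv2.resize(f("scene",0)[120:400,80:450],(440,333)),cv2.resize(f("top",0)[60:340,130:450],(360,315)).copy()[:315] if 0 else cv2.resize(f("top",0)[60:340,130:450],(360,333))]))
t=f("top",0);c=cv2.resize(t[145:265,370:445],None,fx=8,fy=8,interpolation=cv2.INTER_CUBIC);H=cv2.cvtColor(c,cv2.COLOR_BGR2HSV)
m=((H[...,1]<50)&(H[...,2]>130)).astype(np.uint8);cs,_=cv2.findContours(m,0,2)
for k in cs:
    if cv2.contourArea(k)>3000:
        e=cv2.fitEllipse(cv2.convexHull(k));uv=(np.array(e[0])+.5)/8-.5+[370,145];print("tin",e[1],onz("top",uv,.059)[:2].round(4))
E
```

```text
32.4 [ 0.63183475 -0.01754502  0.2466607 ] [-0.16930032  0.27645188 -4.63579145] 0.6911650070592064 0.002263899675241908 (array([ 0.0002, -0.0003, -0.0006]), array([ 0.0009, -0.    ,  0.0003]))
tin (174.5408477783203, 179.44195556640625) [ 0.419  -0.2866]
tin (168.59559631347656, 174.64840698242188) [ 0.6137 -0.2452]
tin (55.357337951660156, 344.049560546875) [ 0.672  -0.1577]
```

View pics/m15.png

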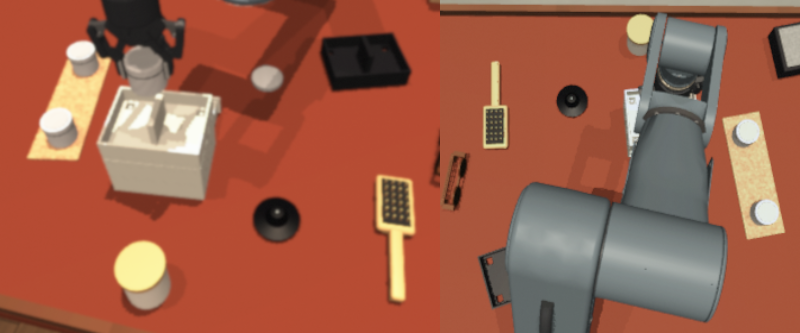

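The heavy tin hangs upright above the seated tier, its underside about 130 mm above the tier's underside. The arm is still, the light tins are within about 2.5 mm of their starts, and the bystanders look undisturbed.

```bash
python3 -c "
from station import *
print(sign_off())"
```

```text
the job is handed in; nothing more can be done
None
```

I put the white top tier back on its four pegs and let go of it, then hefted the tins from near to far. They read about 1.7 N (near), 4.2 N (middle) and 1.4 N (far), so the middle tin is the heaviest. I set all three back upright, then picked up the middle one again and handed the job in while holding it over the tier, at about 32 s of the 72 s allowed.

**Last checks:**
- **Tier:** it was flush on the organizer, and the fingers were clear of it.
- **Held tin:** it hung upright and still within a few millimetres of the tier's centre. It pulled about 4.6 N, and its underside was about 130 mm above the tier's underside.
- **Other tins:** both light tins stood upright within about 2.5 mm of where they started.
- **Bystanders:** the compact, hairbrush, incense holder and sunglasses looked unmoved. I checked these by eye only, and the last picture shows the sunglasses only partly.

**Disagreements:** the two cameras gave positions about 3 mm apart in x and 5 mm in y. I averaged them for grasping and used camera-consistent offsets to line up the tier. The weight readings varied by up to about 1 N, which is less than the gap between the heavy tin and the light ones.

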